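# Wind the display turntable and put the lidded jar on show

## Task

Wind up the spring-driven display turntable on the counter: turn its winged key clockwise, a part turn at a time, until the pointer under the key stands in the raised bracket on the dial, and do not wind it beyond the bracket. Only when that is done and the key is let go, lift the glass jar that has a lid (not the open jar) and set it down gently, upright, in the middle of the round platter. Leave the open jar, the glue bottle and the mallet where they are.

Things in the scene. Friction and masses are not known exactly. Their poses are not given: they have to be found in the camera images.
- turntable: Fixed wind-up display turntable: dark wooden housing, aluminium top plate 124 x 226 mm, 50 mm above the counter. Origin under its centre on the counter, x across its short side (away from the robot at yaw 0), y along its long side, z up. The winding key stands at y = +58 mm, with a white dial (86 mm across) round its foot; the platter lies at y = -50 mm.
- key (a joint): Winding angle, rad, growing as the key turns clockwise seen from above. Pointer along the turntable's +y at 0, +x at 1.57, -y at 3.14, -x at 4.71. Brass bracket on the dial: 4.3 to 4.9 (middle 4.6); hard stop 5.4; starts at 0.4 to 1.6. Winding takes 0.15 N m, rising to 0.21. A friction brake holds the sprung key where it is let go, but in the bracket 0.05 N m turns it back.
- key_grip (a point): Centre of the key's upright steel blade, on the turning axis, 93 mm above the counter. The two-winged blade is 60 mm long, 8 mm thick, 34 mm high, on a 12 mm shaft; pinch it across its thickness from above. The point's x runs along the blade to the side where the black pointer (31 mm long, 56 mm above the counter) points, y across its thickness, z up; it turns with the key.
- platter: Round platter of the turntable, 108 mm across and 10 mm high above the plate, aluminium with a thin black rubber top; it turns freely about its upright axis. Origin on its axis at the height of the top plate.
- platter_top (a point): Centre of the platter's upper face, 60 mm above the counter; z up.
- jar_lidded: Glass jar closed with a fixed lid, 60 mm diameter over its full height, 64 mm tall, about 0.2 kg, loose and upright. Origin at the centre of its underside, z up. Take it round its body, 20 to 45 mm above its foot.
- jar_open: Bystander: open glass jar, 56 mm diameter, 50 mm tall, loose. Origin at the centre of its underside. The two jars and the bottle change places with one another.
- bottle: Bystander: amber glue bottle with a short neck and dark cap, 50 mm diameter, 130 mm tall, loose. Origin at the centre of its underside.
- mallet: Bystander: wooden mallet lying loose, 182 mm long, head 90 mm wide and 61 mm high at its -y end. Origin at the middle of its underside.
Things that resemble listed ones, but are neither listed nor needed, are in the scene too. Leave any blue, orange or turquoise look-alike of the jar_lidded alone.

How it is judged (in metres and radians):
On the way:
1. the key is wound into the bracket and let go while the jar has not yet been touched (value of joint key between 4.3 and 4.9 rad and contact force between the fingers and turntable below 0.3 N and distance of jar_lidded from where it was at the start of the episode below 0.02 m), for 0.3 s.
At the end, for the whole second after the job is handed in: The pointer of the key stays inside the bracket (4.3 to 4.9 rad); the lidded jar stands on the platter, upright (within 0.1 rad), at rest, its axis within 15 mm of the platter's (value of joint key between 4.3 and 4.9 rad and horizontal distance between jar_lidded and platter_top below 0.015 m and z of jar_lidded in the frame of platter_top between -0.006 and 0.006 m and angle between jar_lidded's own z axis and vertical below 0.1 rad and linear speed of jar_lidded below 0.03 m/s); the robot touches nothing.
It fails at once if the key is wound beyond the bracket (past 5.05 rad) (value of joint key above 5.05 rad).
It fails at once if the jar is tipped by more than 0.5 rad (angle between jar_lidded's own z axis and vertical above 0.5 rad).
It fails at once if the jar is dropped or banged onto the platter (it meets it faster than 0.35 m/s, as in a fall of over 6 mm) (linear speed of jar_lidded above 0.35 m/s and horizontal distance between jar_lidded and platter_top below 0.06 m and z of jar_lidded in the frame of platter_top below 0.008 m).
It fails at once if the open jar, the bottle or the mallet is moved by more than 30 mm (distance of any of jar_open, bottle, mallet from where it was at the start of the episode above 0.03 m).
It also fails if it takes over 64 s, if anything falls off the work surface, if the arm or the gripper's body presses on something with over 40 N, if the wrist force passes 120 N, or if a joint passes its speed limit or range.

## Robot

A 6-joint arm with a two-finger parallel gripper is mounted at the origin on a cart in front of the work surface, level with it; the furniture and walls round the work are solid. World frame = base frame: x ahead of the robot, y to its left, z up, the work surface at z = 0. Lengths are in mm, angles in rad, forces in N, time in s.
With the tool pointing down it reaches from about 300 to 775 mm from the base axis. Payload 14.6 kg.
Tool frame: the origin (TCP) lies between the finger pads; the fingertips stand arm.tcp_to_tips ahead of it and the grasp point (between the pads) lies 8 mm behind it (arm.tcp_to_tips is the distance from the TCP to the fingertips, in mm); z points along the fingers, y is the direction in which the jaws open and shut (so a half turn about z gives the same grasp; the last joint's range is limited). The gripper opens to 85 mm and grips with 20 to 120 N. Pads are 22 mm wide; open, the fingers measure 114 mm over their backs; the gripper's body (76 mm by 85 mm) begins 54 mm behind the grasp point. The pads swing forward as they close: fully open they stand 13 mm farther back than shut.
Start: joints at [1.167, 0.3, 1.521, -0, 1.321, -0.067], TCP at [181.755, 519.09, 242.281] pointing down, gripper open.
Joint ranges: [-3.03, 3.03], [-0.79, 2.21], [0.23, 2.52], [-1.04, 4.18], [0, 3.07], [-2.55, 2.55]. Speed limits (rad/s): [2.22, 2.22, 2.57, 3.14, 3.14, 3.14].

## Interface

Orientations are given as a rotation vector (axis times angle).
In Python, from plant import arm gives the robot as it stands. Calls block until the motion is done:
- arm.movep(position, orientation): joint-space move of the TCP to a pose.
- arm.line_to(position, feed=150, attitude=None, max_force=None): straight line of the TCP; attitude=None keeps the orientation; feed is the mean speed in mm/s. With max_force (N) it stops when the force on the tool has changed by that much, and returns True; else False.
- arm.move_j(angles): joint-space move.
- arm.move_gripper(opening): opening from 0.0 (shut) to 1.0 (fully open); the grip force is fixed at half the most; returns when the fingers have stopped.
- arm.dwell(seconds).
- arm.solve_ik(position, orientation): joint angles nearest the present ones, or None.
- arm.read_camera(name): name is "side" or "top"; returns a dict with "image" (400x640x3 uint8, blue, green, red), "camera_matrix" (3x3 intrinsics, pixels), "k1" (the pictures are not rectified: a ray, as slopes to the right and down, at radius r is drawn at 1 + k1 r^2 times it, then the intrinsics apply), "R" (3x3) and "t" (3): a world point X has camera coordinates R X + t. Camera axes: x right, y down, z forward; pixel columns grow to the right and rows downward; lengths in mm; the calibration is good to about 2 mm. A picture is of the moment at which its call begins. There is no depth.
A pose or a line that the arm cannot do raises arm.PlanningError and nothing moves.
- arm.hand_in(): hands the job in, once; it reports no verdict.
Readings, each from a call of its own:
- arm.read_clock(): time.
- arm.read_joints(): joint angles.
- arm.read_dq(): joint speeds.
- arm.read_joint_efforts(): joint torques, N m.
- arm.read_eef_pos(): TCP position.
- arm.read_ee_rot(): TCP orientation.
- arm.read_ft_force(): force on the tool from outside, world axes, zero at the start.
- arm.read_torque(): the same for the moment, N m.
- arm.read_gripper_width(): opening from 0.0 (shut) to 1.0 (fully open).
Only numpy, scipy, OpenCV 4.12 (cv2) and the standard library are available. Lean on these libraries where they do the work, as an engineer would, in place of code of your own. Each camera call takes 0.05 s, during which the arm holds its last target. There are 200 camera calls.

## Working session

There is one attempt and no reset: what is moved stays moved. The work goes in short steps, each a Python script; the robot and the scene stay as the last script left them, time stands still between calls to the robot, and variables do not carry over. Pictures are saved under pics/ and viewed, about 8 in all and at most 12, crops included, and the job is handed in when it is done.

```bash
mkdir -p pics; ls
python3 - <<'E'
from plant import arm
import cv2,pickle
for n in("top","side"):
    c=arm.read_camera(n);cv2.imwrite(f"pics/{n}0.png",c["image"]);pickle.dump(c,open(f"{n}0.pkl","wb"))
    print(n,c["camera_matrix"],c["k1"],c["R"],c["t"],-c["R"].T@c["t"])
print(arm.tcp_to_tips,arm.read_clock(),arm.read_ee_rot(),arm.read_ft_force())
E
```

```text
pics
top [[494.73311742   0.         317.77317983]
 [  0.         494.73311742 200.01828461]
 [  0.           0.           1.        ]] -0.13016815217149397 [[-0.00708917 -0.99991616  0.01083591]
 [-0.99819302  0.00642952 -0.05974401]
 [ 0.05966933 -0.01123987 -0.99815492]] [  70.98230499  513.26520472 1615.16818353] [ 416.46495554   85.83058064 1642.08342398]
side [[461.53778038   0.         321.0216953 ]
 [  0.         461.53778038 195.41765656]
 [  0.           0.           1.        ]] -0.03732255630058939 [[ 0.80822332 -0.58834941 -0.02490052]
 [-0.32359994 -0.40841056 -0.85351268]
 [ 0.49199404  0.69788666 -0.52047678]] [-360.26425915  283.53100949 1238.37505231] [-226.34855559 -960.40963086  877.57199835]
11.0 0.1 [-5.26519285e-01 -3.09692045e+00  1.61153151e-03] [-0.11569343  0.64392564  0.33746973]
```

View pics/top0.png

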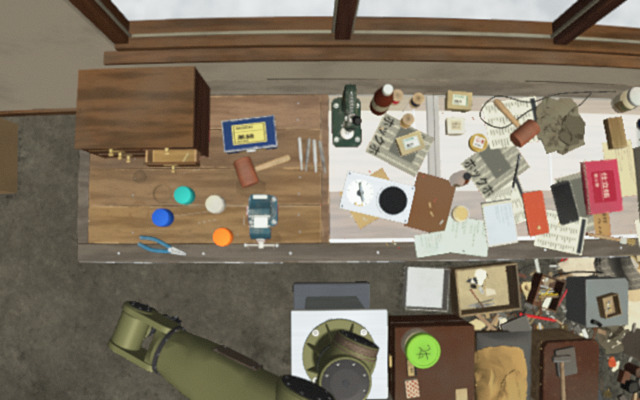

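View pics/side0.png

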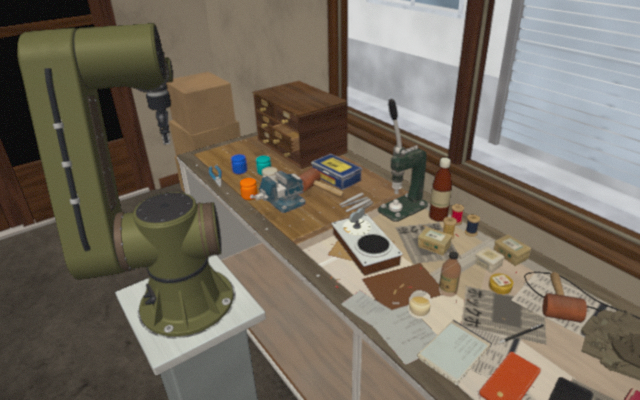

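The top view shows the turntable near (375,198), with its key on the left and platter on the right. There is a whitish jar at (215,204), a yellowish jar at (461,213) and the bottle at (461,178). I'll zoom in to tell the jars apart and read the dial.

Run:
```python
import cv2,numpy as np
t=cv2.imread("pics/top0.png");s=cv2.imread("pics/side0.png")
def c(i,x,y,w,h,W,H):return cv2.resize(i[y:y+h,x:x+w],(W,H),interpolation=cv2.INTER_CUBIC)
a=np.hstack([c(t,335,160,90,75,400,333),c(s,320,195,90,75,400,333)])
b=np.hstack([c(t,195,180,50,66,200,264),c(t,435,165,50,66,200,264),c(s,230,150,50,66,200,264),c(s,400,250,65,86,200,264)])
cv2.imwrite("pics/z1.png",np.vstack([a,b]))
```

```text
(no output)
```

View pics/z1.png

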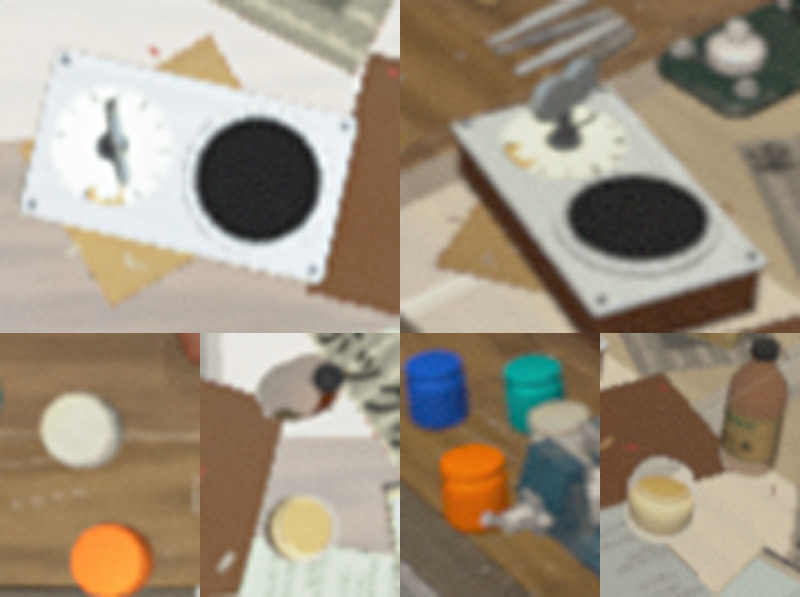

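The whitish jar at top (215,204) has the lid, and the jar at (461,213) is open and holds yellow contents. The key pointer, seen as the dark end, points to about +x. The brass bracket is on the lower side of the dial, toward −x.

```bash
cat > h.py <<'E'
import numpy as np,cv2
def ray(c,u,v,z):
    p=cv2.undistortPoints(np.array([[[u,v]]],float),c["camera_matrix"],np.array([c["k1"],0,0,0.]))[0,0]
    d=c["R"].T@np.array([p[0],p[1],1]);o=-c["R"].T@c["t"];return (o+d*(z-o[2])/d[2])
def big(m,x0,y0,x1,y1):
    w=np.zeros(m.shape,np.uint8);w[y0:y1,x0:x1]=m[y0:y1,x0:x1]
    cs,_=cv2.findContours(w,cv2.RETR_EXTERNAL,cv2.CHAIN_APPROX_NONE);return max(cs,key=cv2.contourArea)
E
python3 - <<'E'
from h import *;import pickle
T=pickle.load(open("top0.pkl","rb"));S=pickle.load(open("side0.pkl","rb"))
def wc(c,cn,z):
    P=np.array([ray(c,u,v,z)[:2] for u,v in cn[:,0]],np.float32);return cv2.fitEllipse(P)
g=lambda c:cv2.cvtColor(c["image"],cv2.COLOR_BGR2GRAY)
h=lambda c:cv2.cvtColor(c["image"],cv2.COLOR_BGR2HSV)
print("platT",wc(T,big((g(T)<110).astype(np.uint8),376,182,410,218),60))
print("platS",wc(S,big((g(S)<80).astype(np.uint8),354,230,392,258),60))
# plate corners top view: bright+bluish region
I=T["image"].astype(int)
m=cv2.inRange(h(T),(90,5,190),(130,60,255))
cn=big(m,335,165,420,232);P=np.array([ray(T,u,v,50)[:2] for u,v in cn[:,0]],np.float32);print("plate",cv2.minAreaRect(P))
# dial centre: warm-white vs bluish
m=((I[...,0]-I[...,2]<=4)&(I.sum(2)>500)).astype(np.uint8)
hull=cv2.convexHull(big(m,345,177,376,208));print("dial",wc(T,hull,50))
# blade/pointer
m=(g(T)<165).astype(np.uint8);cn=big(m,350,180,370,206)
P=np.array([ray(T,u,v,93)[:2] for u,v in cn[:,0]],np.float32);print("blade",cv2.minAreaRect(P),cv2.fitLine(P,cv2.DIST_L2,0,.01,.01).ravel())
# jar
hs=h(T);m=((hs[...,1]<60)&(hs[...,2]>120)).astype(np.uint8);cn=big(m,200,190,232,220);print(cv2.boundingRect(cn))
print("jar",wc(T,cn,32),wc(T,cn,64))
cn=big(((hs[...,1]>40)&(hs[...,2]>150)&(hs[...,0]<30)).astype(np.uint8),345,195,370,210);M=cn[:,0].mean(0);print("bracket",M,ray(T,*M,52))
for n,x,y in(("vise",262,215),("viseL",248,215),("orange",222,237),("mallet",247,171),("teal",183,195)):print(n,ray(T,x,y,60))
E
```

```text
platT ((509.3835144042969, -172.61642456054688), (85.42902374267578, 87.11760711669922), 159.22349548339844)
platS ((507.5254821777344, -173.33489990234375), (81.49927520751953, 85.63905334472656), 48.656494140625)
plate ((521.0474853515625, -123.93961334228516), (224.45272827148438, 120.87995147705078), 76.72661590576172)
dial ((535.004638671875, -67.51221466064453), (87.11526489257812, 88.92665100097656), 74.2423095703125)
blade ((527.1735229492188, -66.13995361328125), (28.89225959777832, 15.66579818725586), 44.4813232421875) [ 9.4273674e-01  3.3353773e-01  5.2732477e+02 -6.3992886e+01]
(205, 195, 21, 19)
jar ((502.3211975097656, 404.15966796875), (58.3346061706543, 65.1702651977539), 164.39869689941406) ((500.61480712890625, 397.83294677734375), (57.17521286010742, 63.87502670288086), 164.3987274169922)
bracket [358.16666667 204.33333333] [496.74455186 -62.20844785  52.        ]
vise [464.16860999 246.82244752  60.        ]
viseL [464.42755134 291.7626964   60.        ]
orange [394.43369377 375.42454823  60.        ]
mallet [606.11743529 295.26064509  60.        ]
teal [530.07139786 502.96844105  60.        ]
```

Everything agrees with the given sizes:
- **Turntable:** the key-to-platter distance is 108.8 mm (108 given), the plate is 224 x 121 mm, and the bracket is at azimuth 172° (173° expected).
- **Key:** the axis is at (534.7, −67.5) and the pointer is at azimuth about 8°, so θ is about 1.2.
- **Platter:** the centre is at (509, −172.8).

If I grasp with the tool half-turned, joint 6 can cover the whole wind. I'll pinch the key first and wind partway, then check.

```bash
cat >> h.py <<'E'
from scipy.spatial.transform import Rotation as Ro
K=np.array([534.7,-67.5]);P=np.array([509.,-172.8]);AZ=1.335
def down(f):
    c,s=np.cos(f),np.sin(f);return Ro.from_matrix(np.array([[c,s,0],[s,-c,0],[0,0,-1.]])).as_rotvec()
def phi(arm):
    x=Ro.from_rotvec(arm.read_ee_rot()).as_matrix()[:,0];return np.arctan2(x[1],x[0])
E
python3 - <<'E'
from h import *;from plant import arm
f=0.14+np.pi
print(arm.solve_ik([*K,170],down(f)),arm.solve_ik([*K,87],down(f)))
arm.movep([*K,170],down(f));print(arm.read_clock(),arm.read_joints())
arm.move_gripper(.55)
print(arm.line_to([*K,87],feed=100,max_force=15),arm.read_clock())
arm.move_gripper(0.);print(arm.read_gripper_width(),arm.read_clock(),arm.read_ft_force(),arm.read_torque(),phi(arm))
q=list(arm.read_joints())
for i in range(4):
    q[5]+=0.3;arm.move_j(q);print(arm.read_clock(),arm.read_torque()[2],arm.read_gripper_width(),AZ-phi(arm)+np.pi)
c=arm.read_camera("top");s=arm.read_camera("side")
r=lambda i,x,y:cv2.resize(i[y:y+75,x:x+90],(400,333),interpolation=cv2.INTER_CUBIC)
cv2.imwrite("pics/z2.png",np.hstack([r(c["image"],335,160),r(s["image"],320,185)]))
E
```

```text
[-1.93537682e-01  3.46090217e-01  1.63612670e+00 -4.44089210e-16
  1.15937574e+00 -1.90433401e+00] [-1.93537682e-01  4.56820934e-01  1.69867355e+00 -4.44089210e-16
  9.86098171e-01 -1.90433401e+00]
2.5417 [-1.92447635e-01  3.45979734e-01  1.63604500e+00  2.02528990e-05
  1.15943223e+00 -1.90394090e+00]
False 3.9917
0.08586378629287533 4.425 [ 0.49348055 -6.13661717  1.87088173] [-0.82973354 -0.0238155   0.13944883] -3.001566344604592
4.8167 -0.10559987095489705 0.08206643428280902 1.4909132604384072
5.2083 -0.07835600300524828 0.08630959530025305 1.7916954361476525
5.6 -0.12145213882345857 0.0834991378592083 2.0917486463265664
5.9917 -0.031237994725961497 0.08181800308556664 2.3917279171017243
```

View pics/z2.png

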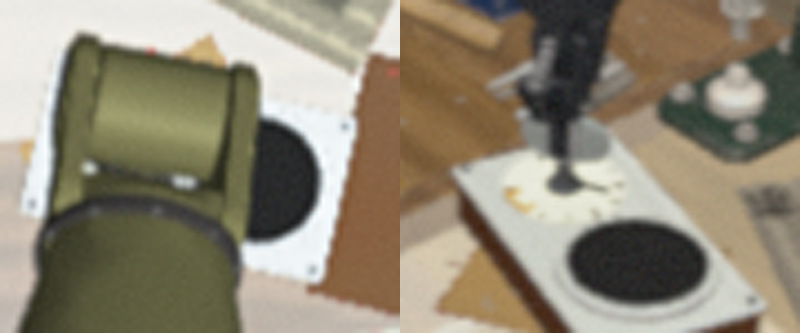

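The key is held and is turning with the gripper: the side view shows the pointer going right at (600,188) from the shaft at (562,182), as expected for θ≈2.35. I'll carry on to just short of the middle and check.

Run:
```python
from h import *;from plant import arm
q=list(arm.read_joints())
th=lambda:(AZ-phi(arm)+np.pi)%(2*np.pi)
t=th();n=8
for i in range(n):
    q[5]+=(4.57-t)/n;arm.move_j(q)
    print(round(arm.read_clock(),2),arm.read_torque()[2].round(3),arm.read_ft_force().round(1),round(th(),3),arm.read_joints()[5])
s=arm.read_camera("side")
cv2.imwrite("pics/z3.png",cv2.resize(s["image"][195:245,325:385],(720,600),interpolation=cv2.INTER_CUBIC))
```

```text
6.46 -0.129 [-3.1 -4.7  0.6] 2.657 -0.44274193882478424
6.83 -0.04 [-4.8 -4.6  1.6] 2.931 -0.16914472237742342
7.19 -0.072 [-7.  -4.7  1.8] 3.203 0.10323060905780262
7.56 -0.07 [-7.9 -5.   3.9] 3.475 0.3755431403616793
7.92 -0.03 [-8.5 -2.3  4.4] 3.748 0.6479011931140877
8.29 -0.062 [-10.8  -1.2   6.4] 4.02 0.9202198239132109
8.66 -0.08 [-11.3  -0.    6.8] 4.292 1.1925761366843928
9.03 -0.043 [-11.6   1.3   6. ] 4.564 1.4648659670178001
```

View pics/z3.png

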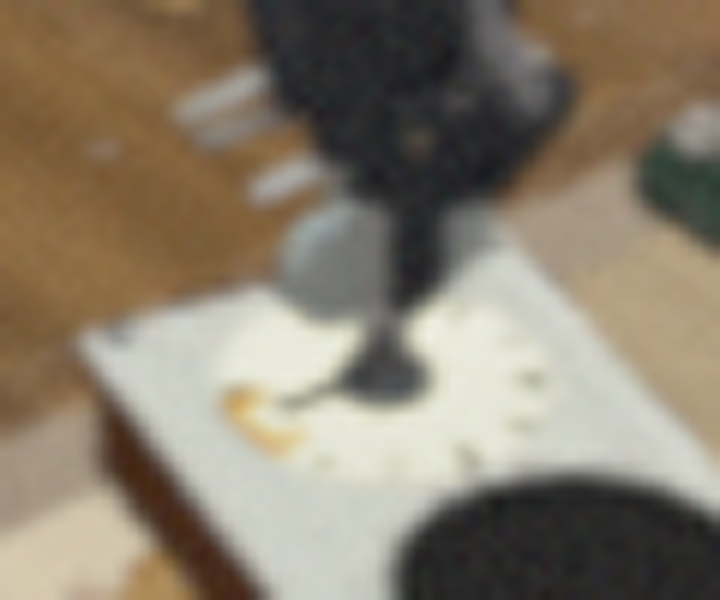

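Run:
```python
from h import *;import pickle
S=pickle.load(open("side0.pkl","rb"))
f=lambda x,y,z:ray(S,325+(x+.5)/12-.5,195+(y+.5)/12-.5,z)[:2]
a=lambda p:((AZ-np.arctan2(*(p)[::-1]))%(2*np.pi)).round(3)
ax=f(385,378,56);print("axis@56",ax,K)
for p,z in(((280,402),56),((300,397),56),((240,395),52),((288,445),52),((255,425),52)):
    d=f(*p,z);print(p,a(d-ax),a(d-K),np.linalg.norm(d-K))
```

```text
axis@56 [529.7200407  -73.11581318] [534.7 -67.5]
(280, 402) 4.768 4.56 32.88814327665864
(300, 397) 4.776 4.524 27.416371048942654
(240, 395) 5.091 4.897 38.73324752492803
(288, 445) 4.386 4.258 40.35847058088402
(255, 425) 4.719 4.554 40.68084580827088
```

The pointer tip measures 4.56 about the axis I found, in agreement with the tool angle. The bracket ends measure 4.26 and 4.90, so the pointer is in the middle. Next I'll release, lift, and verify.

Run:
```python
from h import *;from plant import arm;import pickle
S=pickle.load(open("side0.pkl","rb"));print("jar side",ray(S,270,170.5,64))
arm.move_gripper(.4);arm.dwell(.4);print(arm.read_ft_force())
arm.line_to([*K,180],feed=120)
arm.movep([502,404,180],down(np.radians(40)));arm.move_gripper(1.)
print(arm.read_clock(),arm.read_joints())
s=arm.read_camera("side");c=arm.read_camera("top")
r=lambda i,x,y,w,h:cv2.resize(i[y:y+h,x:x+w],(400,int(400*h/w)),interpolation=cv2.INTER_CUBIC)
cv2.imwrite("pics/z4.png",np.vstack([np.hstack([r(s["image"],325,195,60,45),r(c["image"],340,170,60,45)]),np.hstack([r(s["image"],220,120,100,70),r(c["image"],170,150,100,70)])]))
```

```text
jar side [498.31411803 393.81486316  64.        ]
[ 0.47150376 -0.52382681 -0.60071675]
13.0583 [6.20760396e-01 5.61651646e-01 1.29741029e+00 2.57272305e-05
 1.28252764e+00 1.49343747e+00]
```

View pics/z4.png

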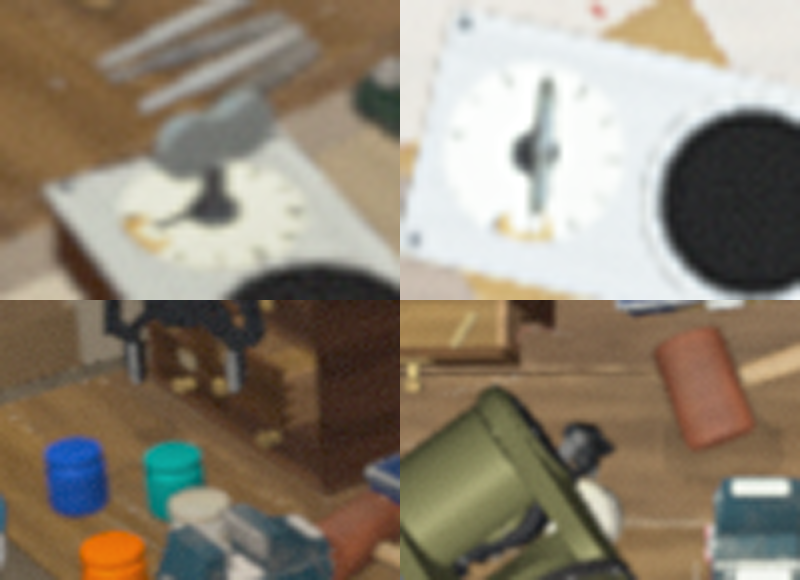

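The key stayed in the bracket, with the top view giving θ≈4.54. The two-view lid readings put the jar nearer (500,398). Now I'll grasp it.

Run:
```python
from h import *;from plant import arm
J=[500,398]
arm.line_to([*J,110],feed=150)
print(arm.line_to([*J,22],feed=80,max_force=8),arm.read_eef_pos())
arm.move_gripper(0.);print(arm.read_gripper_width(),arm.read_clock(),arm.read_ft_force(),phi(arm))
arm.line_to([*J,60],feed=60)
arm.line_to([*J,240],feed=150);print(arm.read_ft_force(),arm.read_gripper_width(),arm.read_clock())
arm.line_to([*P,240],feed=180,attitude=down(1.335));print(arm.read_clock(),arm.read_eef_pos(),arm.read_ft_force(),arm.read_joints())
s=arm.read_camera("side");c=arm.read_camera("top")
cv2.imwrite("pics/s5.png",s["image"])
cv2.imwrite("pics/z5.png",np.hstack([cv2.resize(i[y:y+100,x:x+100],(400,400),interpolation=cv2.INTER_CUBIC) for i,x,y in((s["image"],320,140),(c["image"],340,150))]))
```

```text
False [500.27696617 398.17089425  22.61702278]
0.6873508840876249 15.3917 [-1.22207744  0.29997683  6.1164871 ] 0.6982086588905455
[-0.14343052 -0.28736555 -2.25274169] 0.6923856907842503 17.525
20.85 [ 509.03448953 -172.51689781  240.00240897] [ 0.4035132   0.26540972 -1.76210853] [-3.94913984e-01  2.73877431e-01  1.55980828e+00  8.91249864e-06
  1.30791651e+00 -1.59455345e-01]
```

View pics/z5.png

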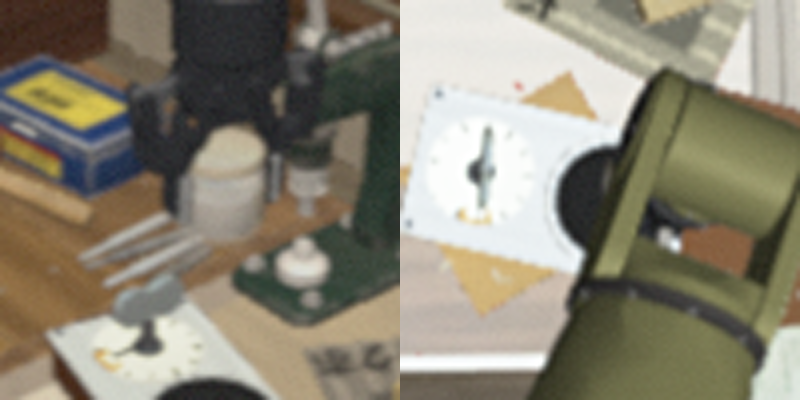

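Run:
```python
from h import *;import pickle
S=pickle.load(open("side0.pkl","rb"))
print(ray(S,320+231/4,140+152/4,281.4))
# silhouette left/right edge rows of body mid (z~249): x 188..266 at row ~198
for x in(188,227,266):print(x,ray(S,320+x/4,140+198/4,240))
i=cv2.imread("pics/s5.png")
```

```text
[ 506.09937079 -182.6590214   281.4       ]
188 [ 491.764173   -157.86810502  240.        ]
227 [ 512.29787052 -174.17101304  240.        ]
266 [ 532.80201598 -190.44912025  240.        ]
```

The side view suggests the jar sits 4–10 mm toward −y of the turntable within the grip. I'll apply a 6 mm correction, lower it close to the platter, and compare directly.

Run:
```python
from h import *;from plant import arm
p=P+6*np.array([.233,.972])
arm.line_to([*p,120],feed=150);arm.line_to([*p,90],feed=60);print(arm.read_clock(),arm.read_eef_pos())
s=arm.read_camera("side");cv2.imwrite("pics/s6.png",s["image"])
cv2.imwrite("pics/z6.png",cv2.resize(s["image"][195:265,340:410],(700,700),interpolation=cv2.INTER_CUBIC)[:600])
```

```text
22.55 [ 510.47383938 -166.99543349   89.99919002]
```

View pics/z6.png

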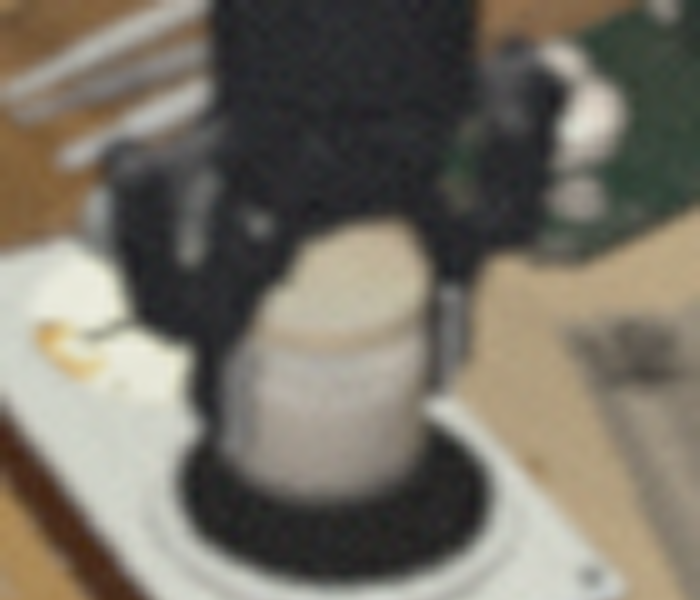

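Run:
```python
from h import *;import pickle
S=pickle.load(open("side0.pkl","rb"));S=dict(S)
f=lambda x,y,z:ray(S,340+(x+.5)/10-.5,195+(y+.5)/10-.5,z)[:2]
d=np.array([.576,.817])
a=f(334,580,60)+43*d;b=f(330,500,67.4)+30*d
l=f(178,490,60);r=f(490,490,60);print(a,b,"jar-plat",b-a,l,r,(l+r)/2)
i=cv2.imread("pics/s6.png");m=(cv2.cvtColor(i,cv2.COLOR_BGR2GRAY)<80).astype(np.uint8)
```

```text
[ 504.05929562 -170.13563874] [ 513.55635028 -159.46037233] jar-plat [ 9.49705466 10.6752664 ] [ 471.39939522 -146.28275685] [ 542.37402615 -201.74537454] [ 506.88671069 -174.01406569]
```

Run:
```python
from h import *;import pickle
S=pickle.load(open("side0.pkl","rb"))
def pr(X):
    X=np.atleast_2d(X).astype(float);u=cv2.projectPoints(X,cv2.Rodrigues(S["R"])[0],S["t"],S["camera_matrix"],np.array([S["k1"],0,0,0.]))[0][:,0]
    return (u-[340,195])*10
a=np.linspace(0,2*np.pi,73);C=np.c_[np.cos(a),np.sin(a)]
e=pr(np.c_[P+43.3*C,0*a+60]);print("rubber",e.min(0),e.max(0))
for o in(-4,0,6,12):
    c=P+o*np.array([.233,.972]);t=pr(np.c_[c+30*C,0*a+131.4]);b=pr(np.c_[c+30*C,0*a+67.4])
    print(o,"top",t.min(0).round(),t.max(0).round(),"bot",b.min(0).round(),b.max(0).round())
```

```text
rubber [182.32293147 392.34509594] [482.46919425 574.1700333 ]
-4 top [240. 226.] [455. 348.] bot [235. 406.] [444. 532.]
0 top [234. 219.] [448. 340.] bot [229. 399.] [437. 524.]
6 top [224. 208.] [437. 329.] bot [219. 388.] [427. 512.]
12 top [215. 198.] [427. 317.] bot [210. 377.] [417. 501.]
```

The direct comparison puts the jar about 8 mm toward +y of the platter centre, so the jar is centred in the grip and my correction wasn't needed. I'll undo most of it and set the jar down.

Run:
```python
from h import *;from plant import arm
p=P-1.5*np.array([.233,.972])
arm.line_to([*p,90],feed=40);f0=arm.read_ft_force()
arm.line_to([*p,85],feed=20)
hit=arm.line_to([*p,79],feed=10,max_force=4);e=arm.read_eef_pos();print(hit,e,arm.read_ft_force()-f0,arm.read_clock())
```

```text
True [ 508.74339061 -174.29288111   82.82686701] [-0.70189729 -0.06559231  7.43517555] 23.7
```

Contact came at TCP z 82.8, where 82.6 was predicted. Now I'll release, retract and look.

Run:
```python
from h import *;from plant import arm
p=arm.read_eef_pos()
arm.move_gripper(1.);arm.dwell(.3);print(arm.read_ft_force())
arm.line_to([p[0],p[1],240],feed=100)
arm.movep([350,250,260],down(1.9))
s=arm.read_camera("side");c=arm.read_camera("top");print(arm.read_clock())
cv2.imwrite("pics/z7.png",np.hstack([cv2.resize(i[y:y+75,x:x+60],(400,500),interpolation=cv2.INTER_CUBIC) for i,x,y in((s["image"],345,190),(c["image"],355,160))]))
import pickle;pickle.dump((s,c),open("end.pkl","wb"))
```

```text
[-0.23027634  0.01235826  0.15770424]
27.8667
```

View pics/z7.png

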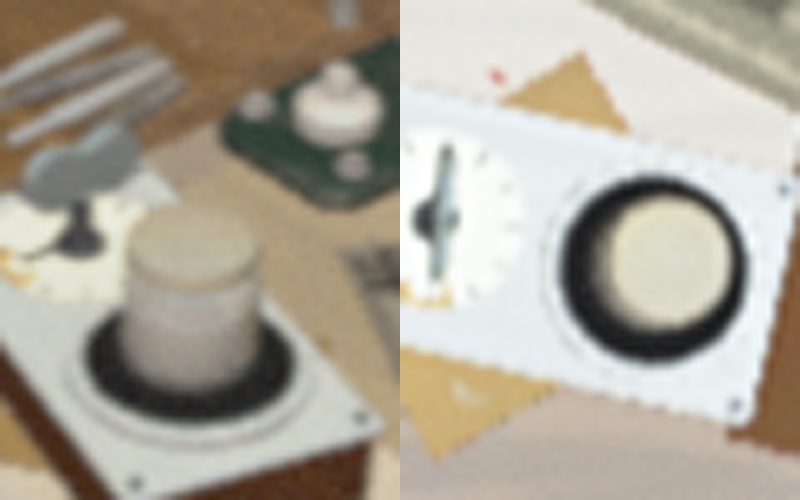

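Run:
```python
from h import *;import pickle
s,c=pickle.load(open("end.pkl","rb"))
I=c["image"].astype(int);g=I.sum(2)/3
m=((g>185)).astype(np.uint8);cn=big(m,384,187,407,211)
Q=np.array([ray(c,u,v,124)[:2] for u,v in cn[:,0]],np.float32);print("lid",cv2.fitEllipse(Q),cv2.boundingRect(cn))
print("by eye",ray(c,355+270.5/6.667-.5,160+262.5/6.667-.5,124))
B=np.array([ray(c,u,v,60)[:2] for u,v in cv2.convexHull(big((g<110).astype(np.uint8),376,182,412,220))[:,0]],np.float32)
print("rubber",cv2.fitEllipse(B))
t=[355+46/6.667,160+145/6.667];b=[355+38/6.667,160+280/6.667]
d=ray(c,*b,93)[:2]-ray(c,*t,93)[:2];print("key",(AZ-np.arctan2(d[1],d[0]))%(2*np.pi))
```

```text
lid ((509.64752197265625, -169.86544799804688), (50.58042907714844, 50.891815185546875), 175.22511291503906) (387, 191, 17, 17)
by eye [ 509.22173392 -170.1325252   124.        ]
rubber ((509.42529296875, -172.61302185058594), (87.85006713867188, 88.99905395507812), 137.25839233398438)
key 4.548503493036671
```

The jar is about 3 mm off the platter axis, the key reads 4.55, and the arm is clear, so I'm handing in.

```bash
python3 -c "
from plant import arm
print(arm.read_clock(),arm.read_ft_force());arm.hand_in()"
```

```text
27.8667 [ 0.39312693 -0.8906766  -0.71195038]
the job is handed in; nothing more can be done
```

I wound the key into the bracket, let it go, then set the lidded jar on the platter. I handed in at about 28 s of the 64 s allowed; no verdict is reported.

- **Winding:** I wound the key in small steps on a single grip, without re-gripping, from about 1.2 rad to 4.56 rad. The pointer read 4.54 to 4.56 after release and 4.55 in the last picture.
- **Placing:** The jar touched down at about 10 mm/s, at the expected height. The last top view puts its lid about 3 mm from the platter axis. It looks upright in both views, and the arm was well clear.
- **Disagreements:** Side-view estimates of where the jar sat in the grip differed by up to about 15 mm. An early one led to a 6 mm correction, which a closer look showed was wrong, so I undid it before placing.
- **Not checked:** I did not measure the open jar, bottle and mallet again at the end. The arm did not go down near any of them, and no unexpected forces showed.

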